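# Hold the tea strainer ready over the mug

## Robot

A 6-joint arm with a two-finger parallel gripper is mounted at the origin on a cart in front of the work surface, level with it; the furniture and walls round the work are solid. World frame = base frame: x ahead of the robot, y to its left, z up, the work surface at z = 0. Lengths are in m, angles in rad, forces in N, time in s.
With the tool pointing down it reaches from about 0.375 to 0.9 m from the base axis. Payload 3.1 kg.
Tool frame: the origin (TCP) lies on the front face of the gripper's body, between the roots of the fingers; the fingertips stand 70 mm ahead of it and the grasp point (between the pads) lies 51 mm ahead of it (robot.grip_point_offset is the distance from the TCP to the grasp point, in m); z points along the fingers, y is the direction in which the jaws open and shut (so a half turn about z gives the same grasp; the last joint's range is limited). The gripper opens to 87 mm and grips with 3 to 60 N. Pads are 19 mm wide; open, the fingers measure 117 mm over their backs; the gripper's body (75 mm by 190 mm) begins 51 mm behind the grasp point.
Start: joints at [-1.454, 0.527, 1.433, -0, 1.181, -0.178], TCP at [0.182, -0.598, 0.292] pointing down, gripper open.
Joint ranges: [-3.08, 3.08], [-0.75, 2.2], [0.22, 2.44], [-1.43, 4.57], [0, 2.65], [-2.85, 2.85]. Speed limits (rad/s): [2.79, 2.79, 3.14, 3.14, 3.14, 3.14].

## Interface

Orientations are given as a unit quaternion [x, y, z, w].
In Python, from plant import robot, claw, planner, viewer, ticket gives the robot as it stands. Calls block until the motion is done:
- robot.move_ptp(position, orientation): joint-space move of the TCP to a pose.
- robot.move_l(position, vel=0.15, orientation=None): straight line of the TCP; orientation=None keeps the orientation; vel is the mean speed in m/s.
- robot.move_joints(angles): joint-space move.
- claw.command_gripper(opening, grasp_force=None): finger opening in m; grasp_force is the grip in N (None keeps the last); returns when the fingers have stopped.
- robot.wait(seconds).
- planner.solve_ik(position, orientation): joint angles nearest the present ones, or None.
- robot.observe(): the state.
- viewer.snapshot(name): name is "side" or "top" or "wrist"; returns a dict with "img" (420x560x3 uint8, red, green, blue), "z_map" (420x560 float32, m along the optical axis (not along the pixel's ray), 0 where there is no reading), "vfov" (degrees; the focal length in pixels is half the picture's height over the tangent of half this angle, whatever the lens; pixels are square), "cx", "cy" (the principal point, pixels), "k1" (the pictures are not rectified: a ray, as slopes to the right and down, at radius r is drawn at 1 + k1 r^2 times it, then the intrinsics apply), "position" and "rotation" of the camera in the world. Camera axes: x right, y up, looking along -z (the intrinsics and any distortion apply to the point x, -y, -z); pixel columns grow to the right and rows downward; lengths in m; the calibration is good to about 2 mm. A picture is of the moment at which its call begins.
A pose or a line that the arm cannot do raises robot.IKError and nothing moves.
- ticket.sign_off(): hands the job in, once; it reports no verdict.
Trained networks look in a picture, given as the dict that the camera call returned (one of the last four; its "shot" number tells which), for a name from the list of things; names that differ only in an ending like _2 or _b are one class to them, and where a whole thing is asked for, a point or a joint stands for the part that bears it (a point fixed in the world has none). Each returns a list of dicts, best first, with "conf" (0 to 1); they miss things now and then, are a little off and sometimes report something else, mostly with a low value. They report only what shows in the picture. A call takes as long as a camera call. They do not tell look-alikes from the thing itself.
- viewer.cut_out(picture, target): "mask" (420x560 bool, what is visible of it) and "bbox" ([left, top, right, bottom] in pixels, round what is visible of it).
The state is a dict: "time_s": time; "joint_positions": joint angles; "qvel": joint speeds; "effort": joint torques, N m; "position": TCP position; "tool_rot": TCP orientation; "ft_force": force on the tool from outside, world axes, zero at the start; "ft_torque": the same for the moment, N m; "finger_gap": finger opening in m.
Only numpy, scipy, OpenCV 4.12 (cv2) and the standard library are available. Lean on these libraries where they do the work, as an engineer would, in place of code of your own. Each camera call takes 0.05 s, during which the arm holds its last target. There are 200 camera calls.

## Task

Lift the tea strainer out of its drip stand by its handle, carry it over the row of jars and the can that stands in between, and hold it level just above the mouth of the tall mug, with about a centimetre of air between the basket's underside and the rim. The basket must be centred over the mouth and the strainer's handle must point straight away from the mug's handle, so that I can steady the mug and pour; never let the strainer touch the mug, and leave everything else standing where it is. Finish while still holding the strainer there, motionless: do not put it down or let go.

Things in the scene. Friction and masses are not known exactly. Their poses are not given: they have to be found in the camera images.
- strainer: steel tea strainer, 70 g: round perforated basket (38 mm wide at the underside, 51 at the top, 27 deep) under a flat flange 74 mm wide. Origin: centre of the basket's underside; z up its axis. The straight handle runs along -x to 136 mm from the axis, its middle line 29 mm above the origin. At the start it hangs level in the stand, origin 10 mm above the worktop, handle roughly towards the robot
- strainer_grip (a point): a point on the middle line of the strainer's handle, 75 mm from the basket's axis, on the black part, which is 12 mm wide (along the strainer's y) and 9 mm high and reaches from 55 to 127 mm from the axis; a good place to grip from above
- mug: the tall mug, 93 mm high, 78 mm wide, hollow, loose, 0.22 kg; the two other cups are much lower. Origin on the worktop, 18 mm from the mug's axis towards its handle; z up. The handle points along the mug's -y, roughly away from the robot, to 57 mm from the origin, its top 87 mm up. Mug and strainer stand left and right of the row, either way round
- mug_mouth (a point): centre of the tall mug's mouth, on the axis at the height of the rim (93 mm above the worktop); same axes as the mug; the mouth is about 70 mm wide inside
- stand: the strainer's drip stand: a loose steel cup 36 mm high, 67 mm across at the rim, 0.3 kg; origin at the centre of its underside. The basket hangs in it with about 4 mm of air all round, so the strainer lifts straight up (26 mm) out of it
- can: bystander in the row: drinks can, 53 mm across, 134 mm high, the tallest of the row; origin at the centre of its underside. The four things of the row stand in line ahead of the robot, between strainer and mug, in any order
- shaker: bystander in the row: slim shaker jar with a white cap, 44 mm across, 109 mm high; origin at the centre of its underside
- jar: bystander in the row: jar with a dark lid, 67 mm across, 110 mm high; origin at the centre of its underside
- spice_jar: bystander in the row: slim spice jar with a dark cap, 40 mm across, 105 mm high; origin at the centre of its underside
- striped_cup: bystander: low cup with dark stripes, 65 mm across (88 mm over its handle), 50 mm high; origin under its middle, handle included
- beige_cup: bystander: low plain beige cup, 59 mm across (84 mm over its handle), 56 mm high; origin under its middle, handle included
- low_pot: bystander: low round closed pot, 90 mm across, 32 mm high; origin at the centre of its underside
There are look-alikes about, which are no part of the job. Leave any turquoise look-alike of the mug alone.

How it is judged:
On the way:
1. the strainer is carried above the row (basket higher than the lowest thing in it) (height (world z) of strainer above 0.11 m and world y of strainer between -0.08 and 0.08 m), for 0.05 s.
At the end, for the whole second after the job is handed in: Held at rest by the gripper alone over the tall mug: basket centre within 10 mm of the mouth centre, underside 3 to 22 mm above the rim, level within 0.15 rad, handle opposite the mug handle within 0.26 rad; mug moved under 20 mm, other things under 25 mm, all upright (horizontal distance between strainer and mug_mouth below 0.01 m and z of strainer in the frame of mug_mouth between 0.003 and 0.022 m and angle between strainer's own z axis and vertical below 0.15 rad and angle between the x axis of strainer and the y axis of mug, either way round below 0.26 rad and y of strainer_grip in the frame of mug above 0.05 m and contact force between the fingers and strainer above 1 N and contact force between strainer and mug below 0.1 N and contact force between strainer and can below 0.1 N and contact force between strainer and shaker below 0.1 N and contact force between strainer and jar below 0.1 N and contact force between strainer and spice_jar below 0.1 N and contact force between strainer and striped_cup below 0.1 N and contact force between strainer and beige_cup below 0.1 N and contact force between strainer and low_pot below 0.1 N and contact force between strainer and stand below 0.1 N and linear speed of strainer below 0.02 m/s and angle between mug's own z axis and vertical below 0.1 rad and distance of mug from where it was at the start of the episode below 0.02 m and distance of each of can, shaker, jar, spice_jar, striped_cup, beige_cup, low_pot, stand from where it was at the start of the episode below 0.025 m and angle between each of can, shaker, jar, spice_jar, striped_cup, beige_cup, low_pot, stand's own z axis and vertical below 0.3 rad); the arm keeps its last pose, push and grip.
It fails at once if the strainer touches the mug (contact force between strainer and mug above 0.5 N).
It fails at once if the tall mug is shifted or tipped (distance of mug from where it was at the start of the episode above 0.02 m or angle between mug's own z axis and vertical above 0.2 rad).
It fails at once if another thing on the worktop is shifted by more than 25 mm or tipped (distance of any of can, shaker, jar, spice_jar, striped_cup, beige_cup, low_pot, stand from where it was at the start of the episode above 0.025 m or angle between any of can, shaker, jar, spice_jar, striped_cup, beige_cup, low_pot, stand's own z axis and vertical above 0.3 rad).
It also fails if it takes over 42 s, if anything falls off the work surface, if the arm or the gripper's body presses on something with over 40 N, if the wrist force passes 120 N, or if a joint passes its speed limit or range.

## Working session

There is one attempt and no reset: what is moved stays moved. The work goes in short steps, each a Python script; the robot and the scene stay as the last script left them, time stands still between calls to the robot, and variables do not carry over. Pictures are saved under pics/ and viewed, about 8 in all and at most 12, crops included, and the job is handed in when it is done.

```bash
ls; mkdir -p pics
cat > h.py <<'E'
import numpy as np, cv2
from plant import robot, claw, planner, viewer, ticket
def cloud(s, mask=None):
    """world points (N,3) and pixels (N,2) of valid depth pixels"""
    z=s["z_map"]; ok=z>0
    if mask is not None: ok&=mask
    v,u=np.nonzero(ok); d=z[v,u]
    f=210/np.tan(np.radians(s["vfov"])/2)
    K=np.array([[f,0,s["cx"]],[0,f,s["cy"]],[0,0,1.]])
    n=cv2.undistortPoints(np.c_[u,v].astype(float).reshape(-1,1,2),K,np.array([s["k1"],0,0,0.])).reshape(-1,2)
    P=np.c_[n[:,0]*d,-n[:,1]*d,-d]
    R=np.array(s["rotation"]); 
    if R.shape!=(3,3):
        from scipy.spatial.transform import Rotation; R=Rotation.from_quat(R).as_matrix()
    return P@R.T+np.array(s["position"]), np.c_[u,v]
def save(s,name): cv2.imwrite("pics/"+name,s["img"][:,:,::-1])
E
python3 - <<'E'
from h import *
a=viewer.snapshot("top"); b=viewer.snapshot("side")
save(a,"top.png"); save(b,"side.png")
for s,nm in((a,"top"),(b,"side")):
    print(nm,s["position"],np.round(s["rotation"],3).tolist(),s["vfov"],s["k1"])
    for t in ["strainer","mug","stand","can","shaker","jar","spice_jar","striped_cup","beige_cup","low_pot"]:
        for r in viewer.cut_out(s,t)[:3]:
            P,_=cloud(s,r["mask"])
            if len(P): print(t,round(r["conf"],2),np.round(r["bbox"]),"med",np.round(np.median(P,0),3),"lo",np.round(np.percentile(P,2,axis=0),3),"hi",np.round(np.percentile(P,98,axis=0),3))
print(robot.observe())
E
```

```text
pics
top [0.37660797 0.03559626 1.24010692] [0.054, -0.061, -0.698, 0.712] 50.72162412542355 -0.11764717724393546
strainer 0.85 [186. 218. 222. 275.] med [0.521 0.208 0.037] lo [0.416 0.167 0.008] hi [0.558 0.249 0.045]
mug 0.63 [352. 259. 389. 302.] med [ 0.408 -0.254  0.027] lo [ 0.351 -0.278 -0.001] hi [ 0.447 -0.203  0.093]
stand 0.74 [186. 217. 219. 274.] med [0.519 0.209 0.037] lo [0.414 0.169 0.008] hi [0.558 0.249 0.045]
stand 0.57 [265. 242. 284. 260.] med [0.465 0.011 0.107] lo [ 0.445 -0.009  0.015] hi [0.486 0.031 0.111]
can 0.87 [277. 276. 301. 293.] med [ 0.385 -0.017  0.128] lo [ 0.362 -0.04   0.094] hi [0.407 0.008 0.134]
can 0.19 [333. 156. 358. 182.] med [ 0.711 -0.179  0.018] lo [ 0.673 -0.207 -0.002] hi [ 0.743 -0.148  0.05 ]
shaker 0.86 [265. 243. 285. 262.] med [0.468 0.014 0.107] lo [ 0.445 -0.013 -0.003] hi [0.494 0.034 0.111]
jar 0.56 [265. 204. 294. 236.] med [0.545 0.008 0.108] lo [ 0.518 -0.021  0.062] hi [0.577 0.036 0.113]
spice_jar 0.56 [281. 180. 296. 202.] med [ 0.624 -0.017  0.102] lo [ 0.611 -0.036 -0.001] hi [0.648 0.001 0.107]
striped_cup 0.81 [33
[... 2366 characters left out ...]
0.018 0.034]
{'time_s': 1.1, 'joint_positions': array([-1.45452096e+00,  5.27508782e-01,  1.43275108e+00, -1.51871127e-05,
        1.18137415e+00, -1.78540990e-01]), 'qvel': array([ 0.00013812,  0.00038076, -0.00047843, -0.00029884,  0.00142618,
        0.00030272]), 'effort': array([ 2.56650846e-04, -4.40021825e+01, -1.76984435e+01,  6.36289478e-02,
        5.04343899e-02,  4.32972485e-07]), 'position': array([ 0.18159818, -0.59799292,  0.2922267 ]), 'tool_rot': array([ 9.89154650e-01,  1.46877766e-01, -6.37780324e-06, -2.08894983e-05]), 'ft_force': array([ 0.42282958,  0.0616628 , -0.34068739]), 'ft_torque': array([ 0.00201257,  0.00486964, -0.03860234]), 'finger_gap': 0.08709301097197068}
```

Run:
```python
import cv2,numpy as np
a=cv2.imread("pics/top.png");b=cv2.imread("pics/side.png")
c=cv2.resize(a[140:320,160:410],None,fx=3,fy=3,interpolation=cv2.INTER_CUBIC)
cv2.imwrite("pics/topc.png",c)
cv2.imwrite("pics/sidec.png",cv2.resize(b[140:330,190:420],None,fx=3,fy=3,interpolation=cv2.INTER_CUBIC))
```

```text
(no output)
```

View pics/topc.png

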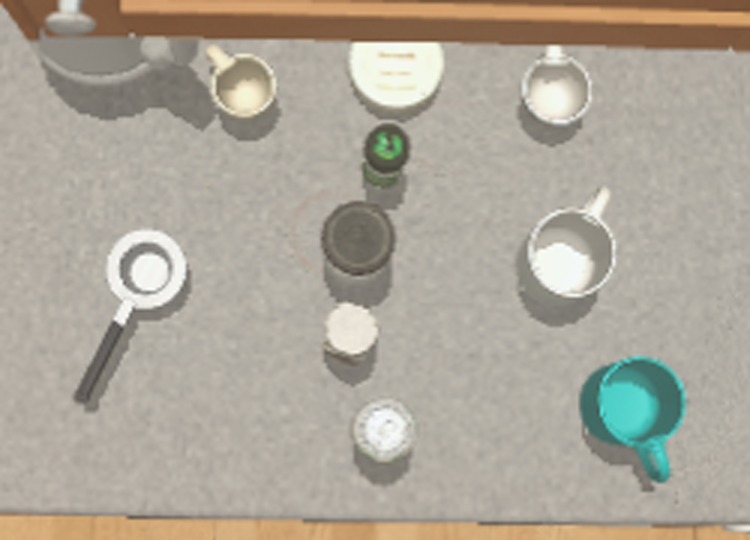

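View pics/sidec.png

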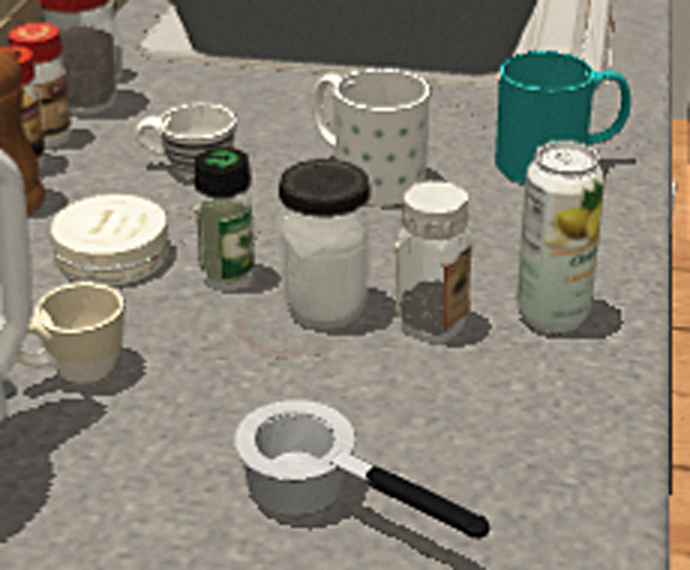

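The top crop shows the dotted white mug at (571,252), which is full-image (350,224). Its handle points away from the robot, to the upper right. The turquoise look-alike is at (640,405), full-image (373,275), with its handle towards the robot. The side crop confirms this: dotted white mug at (380,130), turquoise at (555,110). The target is the white dotted one. The strainer hangs in its stand at top (147,270), handle tip (87,395).

```bash
cat > fit.py <<'E'
from h import *
from scipy.optimize import least_squares
def circ(P,r=None,c0=None):
    c0=np.median(P,0) if c0 is None else c0
    f=lambda p: np.hypot(P[:,0]-p[0],P[:,1]-p[1])-(r or p[2])
    s=least_squares(f,[*c0,r or .04],loss="soft_l1",f_scale=.002)
    return s.x, np.sqrt(np.mean(np.square(f(s.x))))
E
python3 - <<'E'
from fit import *
T={}
for nm in("top","side"):
    s=viewer.snapshot(nm); P,px=cloud(s); rgb=s["img"][px[:,1],px[:,0]].astype(int)
    print(nm,"table z",np.median(P[(abs(P[:,0]-.45)<.04)&(abs(P[:,1]-.1)<.02),2]))
    m=(abs(P[:,0]-.55)<.1)&(abs(P[:,1]+.18)<.08)
    Q=P[m]; rim=Q[(Q[:,2]>.087)&(Q[:,2]<.1)]
    c,e=circ(rim[:,:2],None,np.array([.545,-.178])); print("rim",len(rim),c,e, np.percentile(rim[:,2],[50,95]))
    c2,e=circ(rim[:,:2],.037,np.array([.545,-.178])); print("rim r37",c2[:2],e)
    d=Q[:,:2]-c[:2]; rr=np.hypot(*d.T); h=(rr>.046)&(rr<.085)&(Q[:,2]>.03)&(d[:,0]>0)
    hv=d[h].mean(0); print("handle n",h.sum(),"ang",np.degrees(np.arctan2(hv[1],hv[0])),rr[h].max(), np.round(Q[h][:,:],3)[::5].tolist())
    m=(abs(P[:,0]-.49)<.11)&(abs(P[:,1]-.21)<.08)&(P[:,2]>.025)
    Q=P[m];C=rgb[m]; dark=C.max(1)<90
    fl=Q[(~dark)&(Q[:,2]>.03)&(Q[:,0]>.48)]
    # outer boundary: min enclosing circle of flange
    cc,R=cv2.minEnclosingCircle(fl[np.hypot(fl[:,0]-.525,fl[:,1]-.205)<.041][:,:2].astype(np.float32)); print("flange",len(fl),cc,R,np.median(fl[:,2]))
    c3,e=circ(fl[:,:2],.031,np.array([.52,.205])); print("flange fit31",c3[:2],e)
    H=Q[dark&(Q[:,0]<.5)&(Q[:,2]>.03)]; mu=H.mean(0); w=np.linalg.svd(H-mu,full_matrices=False)[2][0]; w*=np.sign(w[0])
    t=(H-mu)@w; print("handle",len(H),mu,"dir",w,"yaw",np.degrees(np.arctan2(w[1],w[0])),"ends",mu+w*t.min(),mu+w*t.max())
    dd=np.array(cc)-mu[:2]; print("yaw mu->centre",np.degrees(np.arctan2(dd[1],dd[0])))
E
```

```text
top table z -0.001199188797922135
rim 120 [ 0.54191312 -0.18050933  0.03783687] 0.015218170839996159 [0.09048281 0.09424627]
rim r37 [ 0.54187559 -0.18048485] 0.015416713342585143
handle n 13494 ang -0.5910676570738683 0.084998906273879 [[0.611, -0.132, 0.928], [0.611, -0.136, 0.929], [0.612, -0.141, 0.929], [0.612, -0.145, 0.928], [0.611, -0.148, 0.931], [0.612, -0.153, 0.931], [0.612, -0.157, 0.931], [0.611, -0.161, 0.933], [0.611, -0.166, 0.933], [0.611, -0.17, 0.934], [0.611, -0.175, 0.935], [0.613, -0.18, 0.934], [0.613, -0.185, 0.934], [0.612, -0.188, 0.936], [0.615, -0.195, 0.933], [0.615, -0.2, 0.934], [0.617, -0.206, 0.932], [0.611, -0.131, 0.927], [0.612, -0.136, 0.926], [0.611, -0.14, 0.928], [0.611, -0.144, 0.928], [0.61, -0.148, 0.93], [0.612, -0.153, 0.929], [0.611, -0.156, 0.931], [0.61, -0.16, 0.932], [0.612, -0.166, 0.931], [0.611, -0.17, 0.932], [0.612, -0.174, 0.933], [0.61, -0.177, 0.935], [0.611, -0.182, 0.935], [0.613, -0.188, 0.933], [0.613, -0.193, 0.934], [0.616, -0.2, 0.931], [0.616, -0.204, 0.932], [0.614, -0.206, 0.935], [0.612, -0.135, 0.925], [0.611, -0.
[... 28229 characters left out ...]
9], [0.584, -0.201, 0.084], [0.584, -0.2, 0.082], [0.603, -0.213, 0.068], [0.598, -0.215, 0.065], [0.605, -0.212, 0.06], [0.602, -0.21, 0.058], [0.601, -0.216, 0.053], [0.598, -0.215, 0.05], [0.603, -0.212, 0.046], [0.598, -0.214, 0.042], [0.596, -0.216, 0.038], [0.6, -0.21, 0.035], [0.597, -0.21, 0.032], [0.593, -0.204, 0.03]]
flange 659 (0.5226878523826599, 0.20147401094436646) 0.03993226960301399 0.039110123484578874
flange fit31 [0.52418195 0.20367034] 0.005053148321317042
handle 319 [0.43963994 0.24230678 0.04248879] dir [ 0.91581121 -0.40136297 -0.01405698] yaw -23.66589289615323 ends [0.40309463 0.25832311 0.04304973] [0.4978665  0.21678844 0.04159506]
yaw mu->centre -26.1822981888261
```

```bash
cat >> h.py <<'E'
from scipy.spatial.transform import Rotation as Ro
def quat(yaw): # tool x along strainer x (yaw, rad), pointing down
    return (Ro.from_euler('z',yaw)*Ro.from_euler('x',np.pi)).as_quat()
OFF=robot.grip_point_offset
E
python3 - <<'E'
from h import *
th=np.radians(-24.5)
q=quat(th)
robot.move_ptp([.13,-.43,.29],robot.observe()["tool_rot"])
robot.move_ptp([.36,.20,.29],q)
robot.move_ptp([.4533,.2346,.25],q)
claw.command_gripper(.05,25)
o=robot.observe(); print(o["time_s"],o["joint_positions"],o["position"])
s=viewer.snapshot("wrist"); save(s,"w1.png")
print(s["position"],np.round(s["rotation"],3).tolist())
r=viewer.cut_out(s,"strainer")
for k in r[:2]:
    P,_=cloud(s,k["mask"]); print(k["conf"],k["bbox"],np.percentile(P,[2,50,98],axis=0).round(4))
np.savez("w1.npz",mask=r[0]["mask"],**{k:s[k] for k in("img","z_map","vfov","cx","cy","k1","position","rotation")})
E
```

```text
5.725 [ 2.58408806e-01  4.34491831e-01  1.76186526e+00 -2.57961842e-05
  9.45317381e-01  2.25676860e+00] [0.4533075  0.23462445 0.2499493 ]
[0.52370449 0.20328295 0.3427098 ] [0.076, -0.119, 0.833, -0.536]
0.56 [247.7, 70.4, 325.6, 247.2] [[0.4175 0.1679 0.0118]
 [0.5226 0.2064 0.0393]
 [0.5597 0.2501 0.0448]]
```

View pics/w1.png

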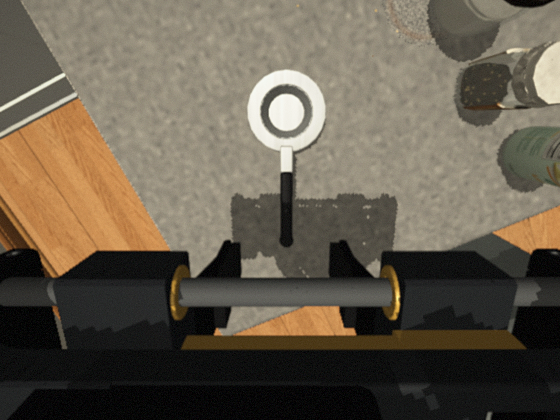

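The wrist view shows the strainer with basket centre (286,111) and handle tip (287,243). It lies parallel to the jaws' centre plane, with the fingers at about (225,345), and nothing is in the way. I'll refine the pose from this picture.

Run:
```python
from fit import *
s=dict(np.load("w1.npz")); P,px=cloud(s); rgb=s["img"][px[:,1],px[:,0]].astype(int)
fl=(np.hypot(P[:,0]-.522,P[:,1]-.204)<.045)&(P[:,2]>.034)&(P[:,2]<.045)
f2=fl&((P[:,:2]-[.522,.204])@[.91,-.415]>-.03)
cc,R=cv2.minEnclosingCircle(P[f2][:,:2].astype(np.float32)); print("flange",f2.sum(),cc,R,np.median(P[f2][:,2]))
d=P[:,:2]-cc; th=np.radians(-24.5); a=-d@[np.cos(th),np.sin(th)]; b=d@[-np.sin(th),np.cos(th)]
h=(a>.045)&(a<.14)&(abs(b)<.012)&(P[:,2]>.03)&(P[:,2]<.05)
k=np.polyfit(a[h],b[h],1); print("handle",h.sum(),"slope deg",np.degrees(k[0]),"off mm at 75",1e3*np.polyval(k,.075),"a range",a[h].min(),a[h].max(),"z",np.median(P[h][:,2]))
dk=h&(rgb.max(1)<90); print("dark a",np.percentile(a[dk],[1,99]))
```

```text
flange 3176 (0.5276331901550293, 0.20042240619659424) 0.037041377276182175 0.03958412040500081
handle 1024 slope deg -0.1655474061793911 off mm at 75 0.08551257185918001 a range 0.04502802832483136 0.13364912911971366 z 0.04361865165009135
dark a [0.05635315 0.13209915]
```

Run:
```python
from h import *
p=np.array([.4586,.232]); z=.0395+OFF
robot.move_l([*p,.16],.2); robot.move_l([*p,z],.08)
claw.command_gripper(0.0,25)
o=robot.observe(); print(o["time_s"],o["position"],o["finger_gap"],o["ft_force"])
robot.move_l([*p,z+.05],.08)
robot.move_l([*p,z+.17],.15); robot.wait(.2)
o=robot.observe(); print(o["time_s"],o["position"],o["finger_gap"],o["ft_force"])
for n in("wrist","side","top"):
    s=viewer.snapshot(n); save(s,n+"2.png")
    np.savez(n+"2.npz",**{k:s[k] for k in("img","z_map","vfov","cx","cy","k1","position","rotation")})
a=cv2.imread("pics/wrist2.png");b=cv2.imread("pics/side2.png")
cv2.imwrite("pics/both2.png",cv2.resize(np.hstack([a[:,140:420],b[40:,180:460] if 0 else b[:,180:460]]),None,fx=1.4,fy=1.4))
```

```text
8.175 [0.45857492 0.23202286 0.09051701] 0.011456130255237684 [0.38024709 1.36038232 0.21414859]
10.1 [0.4581638  0.23185992 0.25951089] 0.01138655635613482 [ 1.3693844  -0.05049982 -1.21022617]
```

View pics/both2.png

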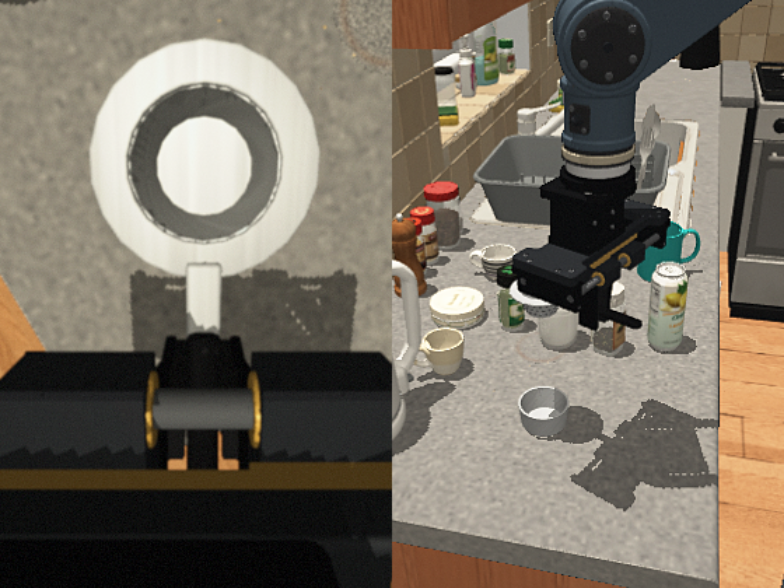

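The left (wrist) half shows the strainer held by its handle, with the flange centred at (205,157). The right (side) half shows it hanging under the gripper, with the empty stand still upright at (543,410). Next I measure the held pose.

```bash
cat > held.py <<'E'
from fit import *
def held(s,tcp,yaw):
    """flange centre in tool-yaw frame (along x from grip), plane tilt; z relative to grip point"""
    P,_=cloud(s); g=np.array(tcp)-[0,0,OFF]
    c,si=np.cos(yaw),np.sin(yaw); D=P-g; a=D[:,:2]@[c,si]; b=D[:,:2]@[-si,c]; z=D[:,2]
    m=(a>.04)&(a<.125)&(abs(b)<.05)&(abs(z)<.02)
    A=np.c_[a,b,z][m]
    for _ in range(6):
        k=np.linalg.lstsq(np.c_[A[:,:2],np.ones(len(A))],A[:,2],rcond=None)[0]
        res=A[:,2]-np.c_[A[:,:2],np.ones(len(A))]@k; A=A[abs(res)<max(.002,1.5*np.std(res))]
    cc,R=cv2.minEnclosingCircle(A[:,:2].astype(np.float32))
    print(len(A),"centre a,b",np.round(cc,4),"R",round(R,4),"slopes a,b",k[:2].round(4),"z at centre",k@[cc[0],cc[1],1])
    return cc,k
E
python3 - <<'E'
from held import *
tcp=[0.45816,0.23186,0.25951]
for n in("wrist2","side2","top2"):
    print(n); held(dict(np.load(n+".npz")),tcp,np.radians(-24.5))
E
```

```text
wrist2
12559 centre a,b [0.0761 0.0004] R 0.037 slopes a,b [-0.007 -0.001] z at centre -0.0004298308340198692
side2
111 centre a,b [0.0794 0.0123] R 0.0298 slopes a,b [0.1554 0.3929] z at centre -0.007338332653130157
top2
253 centre a,b [ 0.0764 -0.0015] R 0.0366 slopes a,b [ 0.0057 -0.0155] z at centre -0.002154079684208204
```

Run:
```python
from held import *
yaw=np.radians(-29.3); M=np.array([.541,-.1797])
g=M-.0761*np.array([np.cos(yaw),np.sin(yaw)])+.0004*np.array([np.sin(yaw),-np.cos(yaw)])
o=robot.observe()
robot.move_l([*g,o["position"][2]],.12,quat(yaw)); robot.wait(.4)
o=robot.observe(); print(o["time_s"],g,o["position"],o["finger_gap"],o["joint_positions"].round(3))
S={n:viewer.snapshot(n) for n in("wrist","side","top")}
for n,s in S.items():
    save(s,n+"3.png"); np.savez(n+"3.npz",**{k:s[k] for k in("img","z_map","vfov","cx","cy","k1","position","rotation")})
    print(n); held(s,o["position"],yaw)
    P,_=cloud(s); Q=P[(np.hypot(P[:,0]-M[0],P[:,1]-M[1])<.05)&(abs(P[:,2]-.0925)<.004)]
    if len(Q)>20: print("rim",len(Q),circ(Q[:,:2],.037,M),np.percentile(Q[:,2],[50,95]))
    d=P[:,:2]-M; rr=np.hypot(*d.T); h=(rr>.046)&(rr<.085)&(P[:,2]>.03)&(P[:,2]<.095)&(d[:,0]>.02)
    if h.sum()>5: hv=d[h].mean(0); print("mug handle",h.sum(),np.degrees(np.arctan2(hv[1],hv[0])))
a=cv2.imread("pics/wrist3.png");b=cv2.imread("pics/side3.png")
cv2.imwrite("pics/both3.png",cv2.resize(np.hstack([a[:,140:420],b[:,180:460]]),None,fx=1.4,fy=1.4))
```

```text
13.925 [ 0.47443978 -0.14280682] [ 0.47442552 -0.14277131  0.25997289] 0.011640227449116828 [-0.518  0.401  1.787 -0.     0.953  1.564]
wrist
12549 centre a,b [0.0764 0.0005] R 0.0372 slopes a,b [-0.0053  0.0003] z at centre -0.00026582423743455006
mug handle 55 -30.306162465198398
side
156 centre a,b [0.0743 0.0024] R 0.0372 slopes a,b [-0.0153  0.0322] z at centre -0.0019485873113826047
rim 122 (array([ 0.54002924, -0.17900075,  0.037     ]), np.float64(0.001635497615625208)) [0.0910737  0.09337155]
mug handle 81 -29.06914564971235
top
0 centre a,b [0. 0.] R 0.0 slopes a,b [0. 0.] z at centre 0.0
  ret = _var(a, axis=axis, dtype=dtype, out=out, ddof=ddof,
  arrmean = um.true_divide(arrmean, div, out=arrmean,
  ret = ret.dtype.type(ret / rcount)
```

View pics/both3.png

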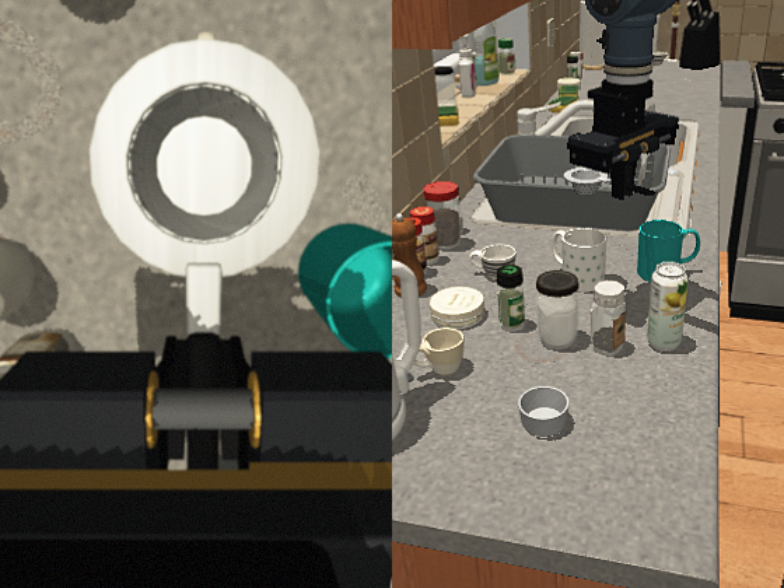

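The wrist half shows the strainer still square in the jaws at (205,157). Only the tip of the mug's handle shows beyond the flange, at (205,36), so the alignment is good. The side half shows the strainer above the dotted mug (583,255), with the row and stand undisturbed. I'll lower it.

Run:
```python
from held import *
yaw=np.radians(-29.4); M=np.array([.5406,-.1795])
g=M-.0762*np.array([np.cos(yaw),np.sin(yaw)])+.0005*np.array([np.sin(yaw),-np.cos(yaw)])
robot.move_l([*g,.150+OFF],.06,quat(yaw)); robot.move_l([*g,.1355+OFF],.02); robot.wait(.6)
o=robot.observe(); print(o["time_s"],o["position"],o["finger_gap"],o["ft_force"],abs(o["qvel"]).max())
for n in("wrist","side"):
    s=viewer.snapshot(n); save(s,n+"4.png"); print(n); held(s,o["position"],yaw)
    P,_=cloud(s)
    Q=P[(np.hypot(P[:,0]-M[0],P[:,1]-M[1])<.045)&(abs(P[:,2]-.0925)<.004)]
    if len(Q)>20: print("rim",len(Q),circ(Q[:,:2],.038,M)[0],np.percentile(Q[:,2],[50,95]))
    fl=P[(np.hypot(P[:,0]-M[0],P[:,1]-M[1])<.045)&(abs(P[:,2]-.135)<.004)]
    if len(fl)>20: print("flange",cv2.minEnclosingCircle(fl[:,:2].astype(np.float32)),np.median(fl[:,2]))
b=cv2.imread("pics/side4.png")
cv2.imwrite("pics/s4.png",cv2.resize(b[110:260,240:420],None,fx=4,fy=4,interpolation=cv2.INTER_CUBIC))
```

```text
16.6833 [ 0.47398152 -0.14255233  0.1865286 ] 0.01172209095276492 [ 1.33079153 -0.24825906 -0.98228301] 0.0017555294579221815
wrist
12548 centre a,b [0.0762 0.0004] R 0.037 slopes a,b [-0.0058  0.0008] z at centre -0.0002935208153450378
flange ((0.5370107889175415, -0.1775333732366562), 0.040986739099025726) 0.1352262040128229
side
100 centre a,b [0.0783 0.0087] R 0.0324 slopes a,b [0.1477 0.2809] z at centre -0.006286118203194134
rim 94 [ 0.54012805 -0.1797014   0.038     ] [0.09124294 0.09365045]
flange ((0.5377359986305237, -0.17457711696624756), 0.038733821362257004) 0.1345175907554742
```

View pics/s4.png

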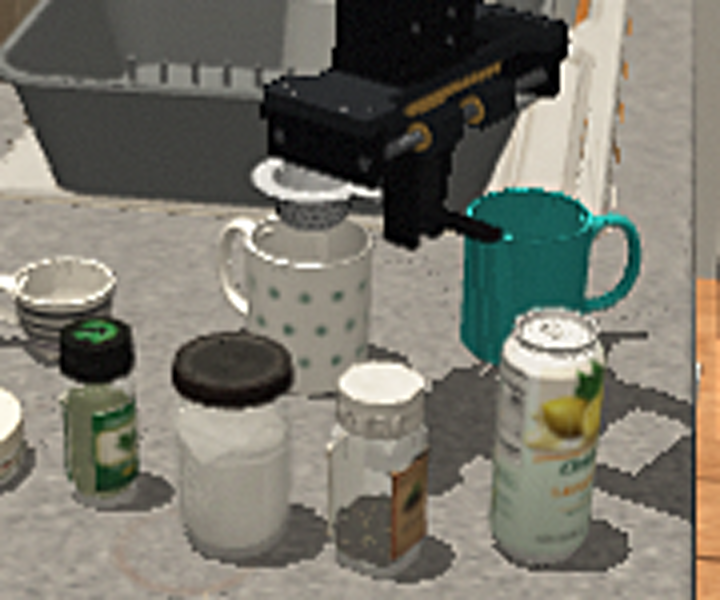

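The crop shows the basket's underside at (313,222), in line with the rim centre (312,242) and clear of it. The mug, the row and the turquoise mug all stand undisturbed.

Run:
```python
from plant import ticket; print(ticket.sign_off())
```

```text
the job is handed in; nothing more can be done
None
```

I lifted the strainer by its handle, carried it over the row at about 18 cm, and handed the job in while holding it still over the white dotted mug. I left the turquoise look-alike alone. The robot clock stood at about 17 s of the 42 s allowed, and sign-off reported no verdict.

What the last checks showed:
- **Centring:** the wrist camera put the basket about 1 mm or less from the mouth centre as measured by the side camera. The cameras are only calibrated to about 2 mm.
- **Height:** the basket's underside is about 12 mm above the rim. I worked this out from the grip height and the flange height.
- **Level and direction:** the strainer is level within 0.01 rad. Its handle points opposite the mug's handle within about 1°.
- **Rest and surroundings:** the arm was at rest with the fingers still closed on the handle. In the last side picture the mug and the things in the row looked undisturbed. The stand was last seen upright in the picture before the final lowering.

Two checks disagreed:
- **Side-camera flange fit:** it was unusable for the final pose because the gripper hid most of the flange.
- **Cruder flange circle fits:** these came out 3–6 mm off. I disregarded them: the wrist one (3–4 mm) took in part of the handle, and the side one suffered from the hidden flange.

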